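# Stack the drained vial tier on the started stack

## Robot

A 6-joint arm with a two-finger parallel gripper is mounted at the origin on a cart in front of the work surface, level with it; the furniture and walls round the work are solid. World frame = base frame: x ahead of the robot, y to its left, z up, the work surface at z = 0. Lengths are in m, angles in rad, forces in N, time in s.
With the tool pointing down it reaches from about 0.25 to 0.775 m from the base axis. Payload 4 kg.
Tool frame: the origin (TCP) lies midway between the tips of the shut fingers; the grasp point (between the pads) lies 19 mm behind it (robot.hold_point_z is the distance from the TCP to the grasp point, in m); z points along the fingers, y is the line along which they close (so a half turn about z gives the same grasp; the last joint's range is limited). The gripper opens to 94 mm and grips with 3 to 60 N. Pads are 16 mm wide; open, the fingers measure 119 mm over their backs; the gripper's body (75 mm by 177 mm) begins 78 mm behind the grasp point.
Start: joints at [-1.237, 0.087, 1.371, -0, 1.684, -0.103], TCP at [0.233, -0.498, 0.206] pointing down, gripper open.
Joint ranges: [-3.1, 3.1], [-0.76, 2.03], [0.27, 2.55], [-1.08, 4.22], [0.17, 2.65], [-2.57, 2.57]. Speed limits (rad/s): [2.79, 2.79, 3.14, 3.14, 3.14, 3.14].

## Interface

Orientations are given as [roll, pitch, yaw] about the fixed x, y, z axes, in that order (R = Rz(yaw) Ry(pitch) Rx(roll)).
In Python, from bench import readout, imaging, robot gives the robot as it stands.
- The arm moves only by the tool carry_out, never from a script. Its argument "motion" is text: rows parted by semicolons, each of 7 numbers parted by spaces: the shift along the tool's x, y, z each as a share of 200 mm, from -1 to 1, then the turn, a rotation vector about the tool's x, y, z each as a share of 120 degrees, from -1 to 1, then the opening, from 0 (shut) to 1 (fully open). A call has 1 to 12 rows; each row shifts and turns the commanded pose from where the row before left it, along the tool's axes as they then stand; what a row does not reach is not made up. A row lasts 1/8 s, in which the tool goes at most 62.5 mm and 10.7 degrees, less where a joint would pass 70% of its speed; a pose out of reach is approached as far as the arm can. A call with a number of a shift or a turn outside -1 to 1 is refused whole. A call with a gripper value outside its range is refused whole. The fingers move at their own pace and stop on an object; the grip force is fixed at half the most. Time passes only in rows, so rows that do not move let the fingers close. It gives the time, the measured TCP pose, the force, the opening and the grip force at its end, in the units of the state.
- readout.get_obs(): the state, without advancing time (a new reading comes with each control period).
- imaging.snapshot(name): name is "scene" or "top" or "wrist"; returns a dict with "pixels" (480x640x3 uint8, red, green, blue), "fx", "fy", "cx", "cy" (pixels), "R" (3x3) and "t" (3): a world point X has camera coordinates R X + t. Camera axes: x right, y down, z forward; pixel columns grow to the right and rows downward; lengths in m; the calibration is good to about 2 mm. A picture is of the moment at which its call begins. There is no depth.
- robot.close_job(): hands the job in; it is judged then, once.
The state is a dict: "time": time; "joint_positions": joint angles; "qvel": joint speeds; "joint_torque": joint torques, N m; "tool_pos": TCP position; "ee_rot": TCP orientation; "wrist_force": force on the tool from outside, world axes, zero at the start; "wrist_torque": the same for the moment, N m; "width": finger opening in m; "finger_force": force on a finger pad.
Only numpy, scipy, OpenCV 4.12 (cv2) and the standard library are available. Lean on these libraries where they do the work, as an engineer would, in place of code of your own. Each camera call takes 0.05 s, during which the arm holds its last target. There are 200 camera calls.

## Task

Two washed vial-rack tiers stand on edge in the draining stand. Lift out the one with one wide and one narrow lug, lay it flat on the worktop lugs down and let go, then take it again and stack it on the started stack so that each lug drops fully into its matching notch, without ramming it. Leave the other tier standing in the stand and do not disturb the label roll or the timer.

Things in the scene. Friction and masses are not known exactly. Their poses are not given: they have to be found in the camera images.
- tier_a: Tier to stack: beige plastic block 52 (x) x 120 (y) x 22 mm (z), 0.15 kg; dark shallow wells on the top face (+z). Origin: centre of the underside (z = 0). Starts on edge in one slot of the stand, slot floor 8 mm over the worktop: +x edge below, width upright, underside with lugs toward the robot, +y end to its left. Leant over 25 degrees to the lug side it falls flat on its lugs when let go.
- wide_lug (a point): Centre of the lower face of tier_a's wide lug, same axes as tier_a. Lugs stand 6 mm out of the underside, flush with the ends, 12 mm long in y, centred across the width; this one, at the +y end, is 32 mm wide in x. The lowest 2 mm of a lug are 1 mm smaller all round. Between the lugs the underside is plain.
- narrow_lug (a point): Centre of the lower face of tier_a's narrow lug: at the -y end, 14 mm wide in x, else like the wide one. tier_a's own top face has the same two notches as the stack (36 mm wide at +y, 18 mm at -y).
- tier_b: Tier that stays: the same block with the same frame, standing the same way in the other slot of the stand, but both its lugs are 32 mm wide (and both notches in its top face 36 mm), so it does not fit the stack. Which slot holds which tier varies.
- stand: Draining stand, fixed: grey plate 150 (x) x 78 (y) x 8 mm. Two slots at x = -42.5 and +42.5 mm, each a 25 mm clear gap between two steel wire hoops 61 mm long in y, tops 32.5 mm over the worktop. Origin: centre of the underside, z up. The tiers rise 27 mm above the hoops and stick out about 30 mm at both ends.
- stack: Started stack, fixed: a tier of 52 (x) x 120 mm (y) on a grey foot 90 x 160 x 12 mm, 34 mm high in all. Origin under the centre of the foot, on the worktop, z up. Farther right than the stand; the worktop between the two is free for laying the tier down.
- stack_top (a point): Centre of the stack's top face, same axes as the stack. Two notches in this face, open to the ends, 7 mm deep, 14 mm long in y: 36 mm wide in x at the +y end, 18 mm at the -y end (2 mm play round each lug). A tier is home when its origin is at this point with the same axes, its underside flush on this face.
- label_roll: Bystander: white label roll 74 mm across, 34 mm high, loose behind the work. Origin: centre of the underside.
- timer: Bystander: small white bench timer 62 x 66 x 20 mm with three buttons, loose in front of the stand. Origin: centre of the underside.

How it is judged:
By the outcome, as a careful person would: the job done as asked, in the order asked, and still so for the second after the job is handed in, with the robot touching nothing.
It also fails if it takes over 53 s, if anything falls off the work surface, if the arm or the gripper's body presses on something with over 40 N, if the wrist force passes 120 N, or if a joint passes its speed limit or range.

## Working session

There is one attempt and no reset: what is moved stays moved. The work goes in short steps, Python scripts to look and compute and a tool call to move; the robot and the scene stay as the last step left them, time stands still between calls to the robot, and variables do not carry over. Pictures are saved under pics/ and viewed, at most 10 in all, crops included, and the job is handed in when it is done.

Besides the shell and the picture viewer there is one more tool, called after "Request:" by a JSON object that holds its "fn" and its "kwargs", one argument or row to a line. carry_out: Moves the arm, as the interface text tells. Its arguments: {"type":"object","properties":{"motion":{"type":"string"}},"required":["motion"]}

```bash
mkdir -p pics; ls; cat > h.py <<'E'
import numpy as np, cv2
from bench import readout, imaging, robot
from scipy.spatial.transform import Rotation as Ro
def snap(n, f=None):
    s=imaging.snapshot(n); s['R']=np.array(s['R']); s['t']=np.array(s['t'])
    if f: cv2.imwrite('pics/'+f, s['pixels'][:,:,::-1])
    return s
def ray(s,u,v):
    d=s['R'].T@np.array([(u-s['cx'])/s['fx'],(v-s['cy'])/s['fy'],1]); return -s['R'].T@s['t'], d
def onz(s,u,v,z):
    o,d=ray(s,u,v); return o+d*(z-o[2])/d[2]
def proj(s,X):
    c=s['R']@np.array(X)+s['t']; return np.array([s['fx']*c[0]/c[2]+s['cx'], s['fy']*c[1]/c[2]+s['cy']])
E
python3 - <<'E'
from h import *
import pickle
a=snap('scene','s0.png'); b=snap('top','t0.png'); pickle.dump((a,b),open('c.pkl','wb'))
for s in(a,b): print(s['fx'],s['R'].round(3).tolist(),(-s['R'].T@s['t']).round(3))
print(readout.get_obs(), robot.hold_point_z)
E
```

```text
pics
435.02995363458314 [[-0.868, -0.496, 0.011], [-0.331, 0.563, -0.758], [0.37, -0.661, -0.653]] [0.219 0.609 0.638]
558.3482013250907 [[0.028, -1.0, 0.011], [-0.992, -0.029, -0.122], [0.122, -0.007, -0.992]] [0.405 0.036 1.221]
{'time': 0.1, 'joint_positions': array([-1.23709629e+00,  8.79170930e-02,  1.37206898e+00, -8.91504741e-06,
        1.68364739e+00, -1.03127991e-01]), 'qvel': array([-2.54133460e-05, -2.63318074e-03, -3.67378906e-03, -4.38078839e-04,
       -1.00952332e-03, -2.61001307e-04]), 'joint_torque': array([ 1.93616463e-03, -3.41249728e+01, -3.03303087e+01,  7.19591556e-02,
        3.03940137e-02, -9.09046389e-05]), 'tool_pos': array([ 0.2325019 , -0.49788998,  0.2044189 ]), 'ee_rot': array([-3.13956178e+00, -2.01277866e-04,  4.36826827e-01]), 'wrist_force': array([ 0.77535352, -0.20240028, -0.62857116]), 'wrist_torque': array([0.04463734, 0.02361873, 0.02841289]), 'finger_force': 0.0, 'width': 0.09377740990440725} 0.0188
```

View pics/s0.png

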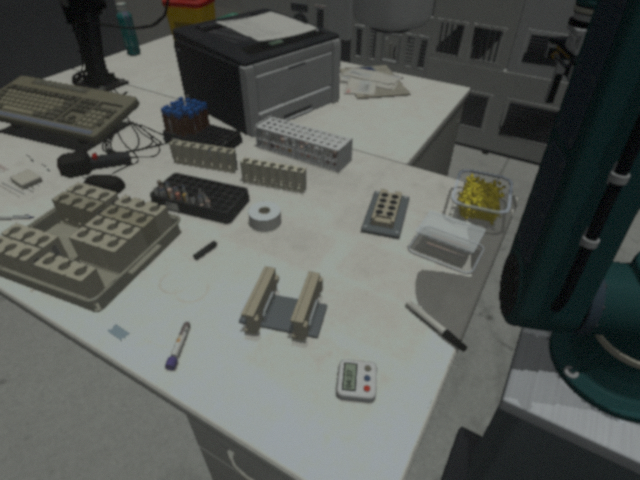

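View pics/t0.png

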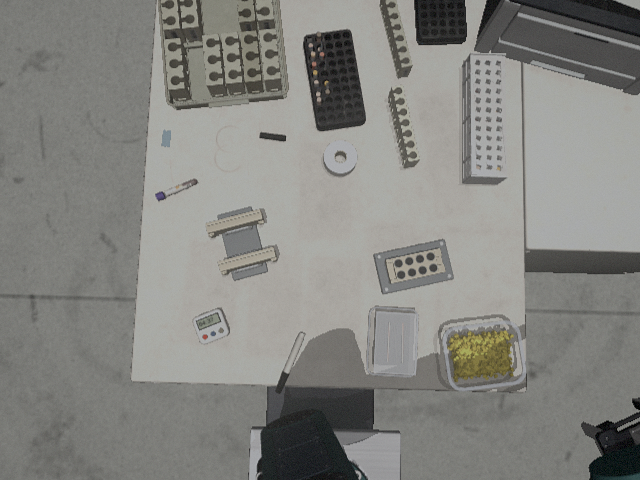

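```bash
python3 - <<'E'
from h import *
import pickle
a,b=pickle.load(open('c.pkl','rb'))
A=a['pixels'][255:350,230:335,::-1];B=b['pixels'][195:290,195:290,::-1];C=b['pixels'][230:305,365:465,::-1]
r=lambda i:cv2.resize(i,(400,300),interpolation=cv2.INTER_CUBIC)
B2=cv2.resize(B,(400,400),interpolation=cv2.INTER_CUBIC)
A2=cv2.resize(A,(400,362),interpolation=cv2.INTER_CUBIC)
C2=cv2.resize(C,(400,300),interpolation=cv2.INTER_CUBIC)
im=np.zeros((600,800,3),np.uint8); 
im[:362,:400]=A2; im[:400,400:]=B2; im[365:,:313]=cv2.resize(C,(313,235),interpolation=cv2.INTER_CUBIC)
cv2.imwrite('pics/c1.png',im)
for n,u,v,z in[('tierfar',236,222,.06),('tiernear',248,260,.06),('stack',413,265,.034),('timer',211,326,.02),('roll',340,158,.034)]: print(n,onz(b,u,v,z).round(3))
E
```

```text
tierfar [0.58  0.202 0.06 ]
tiernear [0.501 0.173 0.06 ]
stack [ 0.503 -0.176  0.034]
timer [0.362 0.251 0.02 ]
roll [ 0.732 -0.014  0.034]
```

View pics/c1.png

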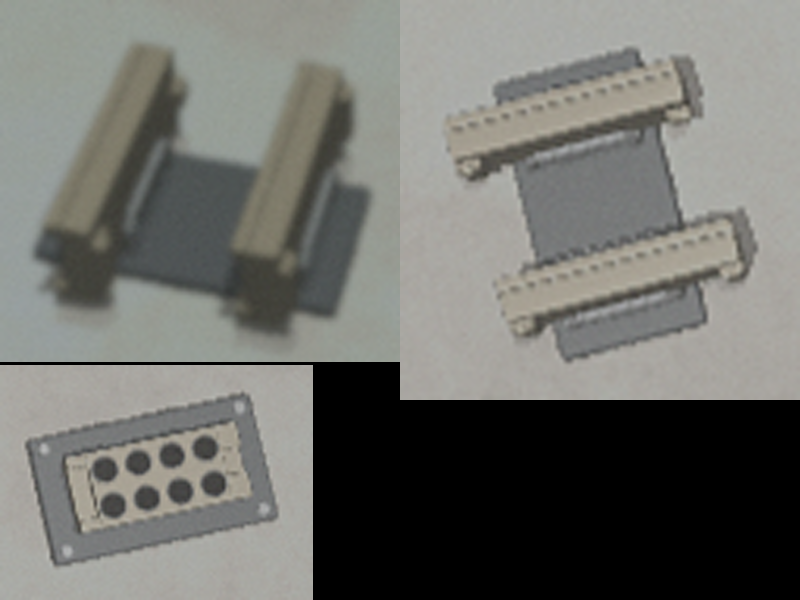

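```bash
cat >> h.py <<'E'
def cur():
    o=readout.get_obs(); return np.array(o['tool_pos']),Ro.from_euler('xyz',o['ee_rot']),o
def to(p,R=None):
    """delta to the target pose: shift in present tool axes (shares), turn (shares of 120 deg)"""
    P,Q,o=cur(); s=Q.inv().apply(np.array(p)-P)/.2
    w=(Q.inv()*R).as_rotvec()/np.radians(120) if R is not None else np.zeros(3)
    print('shift',s.round(4),'turn',w.round(4),'rows>=',np.linalg.norm(s)*200/62.5,np.linalg.norm(w)*120/10.7)
def tool(yaw,tilt=0):
    """tool down at yaw (deg), then leant about its x by tilt (deg)"""
    return Ro.from_euler('xyz',[180,0,yaw],degrees=True)*Ro.from_euler('x',tilt,degrees=True)
E
python3 - <<'E'
from h import *
w=snap('wrist'); P,Q,o=cur()
print(w['fx'],'cam pos in tool',Q.inv().apply(-w['R'].T@w['t']-P).round(3),'cam axes in tool(rows x,y,z)',(w['R']@Q.as_matrix()).round(2))
for t in(30,-30): print(t,tool(102,t).as_matrix()[:,2])
to([.38,.15,.25],tool(102))
E
```

```text
381.24665815383185 cam pos in tool [ 0.078 -0.    -0.179] cam axes in tool(rows x,y,z) [[ 0.    1.   -0.  ]
 [-0.96  0.   -0.27]
 [-0.27  0.    0.96]]
30 [-0.4890738  -0.10395585 -0.8660254 ]
-30 [ 0.4890738   0.10395585 -0.8660254 ]
shift [ 2.0387 -2.6241 -0.2223] turn [-6.000e-04 -6.000e-04 -6.415e-01] rows>= 10.657427109327223 7.193860443285565
```

Request:
{"fn": "carry_out", "kwargs": {
  "motion": "0 0 0 0 0 -0.08 1;0 0 0 0 0 -0.08 1;0 0 0 0 0 -0.08 1;0 0 0 0 0 -0.08 1;0 0 0 0 0 -0.08 1;0 0 0 0 0 -0.08 1;0 0 0 0 0 -0.08 1;0 0 0 0 0 -0.08 1;0.24 0.11 0 0 0 0 1;0.24 0.11 0 0 0 0 1;0.24 0.11 0 0 0 0 1;0.24 0.11 0 0 0 0 1"
}}

```text
time: 1.65
tool_pos: [0.2795, -0.2906, 0.2051]
ee_rot: [3.141, -0.0, 1.777]
wrist_force: [0.5, -0.2, 0.3]
width: 0.0936
finger_force: 0.0
```

Request:
{"fn": "carry_out", "kwargs": {
  "motion": "0.24 0.11 0 0 0 0 1;0.24 0.11 0 0 0 0 1;0.24 0.11 0 0 0 0 1;0.24 0.11 0 0 0 0 1;0.24 0.11 0 0 0 0 1;0.24 0.11 0 0 0 0 1;0.24 0.11 0 0 0 0 1;0.24 0.11 0 0 0 0 1;0.24 0.11 0 -0.08 0 0 1;0.24 0.11 0 -0.08 0 0 1;0 0 0 -0.08 0 0 1;0 0 0 0 0 0 0.55"
}}

```text
time: 3.15
tool_pos: [0.3924, 0.2221, 0.2054]
ee_rot: [2.644, 0.002, 1.781]
wrist_force: [0.2, 0.9, 0.6]
width: 0.0872
finger_force: 0.0
```

```bash
python3 - <<'E'
from h import *
import pickle
w=snap('wrist','w1.png'); pickle.dump(w,open('w1.pkl','wb')); P,Q,o=cur(); print(P,np.degrees(o['ee_rot']),o['joint_positions'])
E
```

```text
[0.39462524 0.22232384 0.20800854] [1.51346069e+02 3.23495701e-02 1.01916707e+02] [ 0.49274588 -0.50554274  1.93587215 -0.14384589  1.23165477  0.29932704]
```

View pics/w1.png

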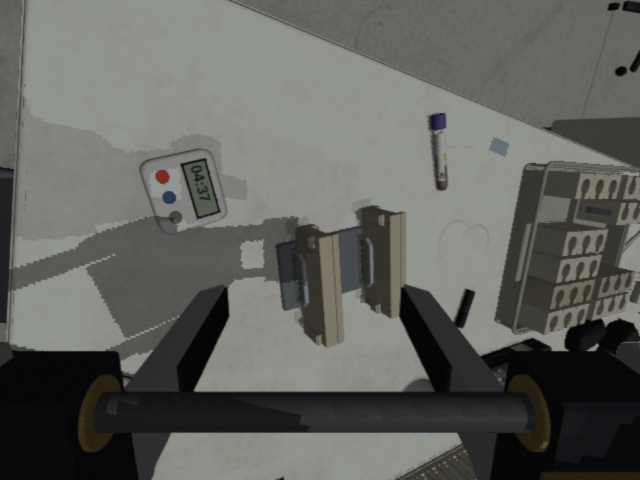

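```bash
python3 - <<'E'
from h import *
i=cv2.imread('pics/w1.png')[195:355,270:420]
cv2.imwrite('pics/w1c.png',cv2.resize(i,(562,600),interpolation=cv2.INTER_CUBIC))
E
```

```text
(no output)
```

View pics/w1c.png

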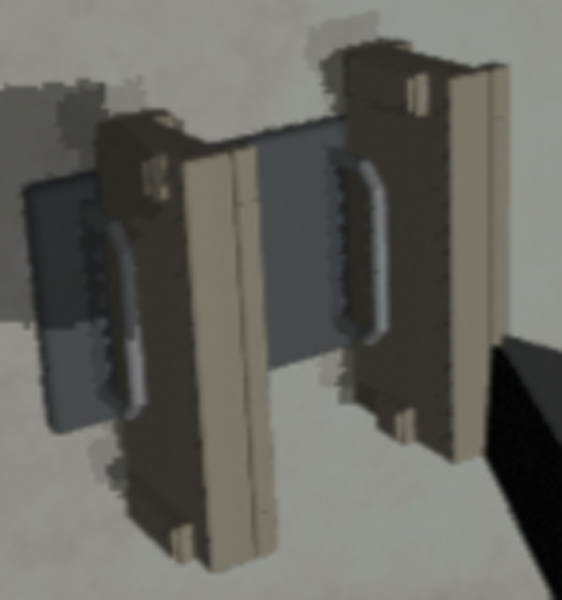

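```bash
python3 - <<'E'
from h import *
import pickle
a,b=pickle.load(open('c.pkl','rb')); w=pickle.load(open('w1.pkl','rb'))
P=[onz(w,270+u/3.75,195+v/3.75,.06)[:2] for u,v in[(450,75),(508,65),(487,456),(455,462)]]
P=np.array(P);print('wrist',P.round(4).tolist(),np.linalg.norm(P[0]-P[3]),np.linalg.norm(P[1]-P[2]),np.linalg.norm(P[0]-P[1]))
d=P[0]-P[3]; print(P.mean(0),np.degrees(np.arctan2(-d[0],d[1])))
hsv=cv2.cvtColor(b['pixels'],cv2.COLOR_RGB2HSV)
m=((hsv[...,1]>38)&(hsv[...,2]>120)&(hsv[...,0]<35)).astype(np.uint8)
print(hsv[222,236],hsv[205,300],hsv[265,395])
for n,(x0,x1,y0,y1),z in[('far',(200,272,200,240),.06),('near',(210,285,240,280),.06),('stack',(370,460,235,300),.034)]:
    k=np.zeros_like(m);k[y0:y1,x0:x1]=m[y0:y1,x0:x1]
    k=cv2.morphologyEx(k,cv2.MORPH_OPEN,np.ones((3,3)))
    c=max(cv2.findContours(k,0,1)[0],key=cv2.contourArea)
    if n=='stack': c=cv2.convexHull(c)
    q=cv2.boxPoints(cv2.minAreaRect(c)); Q=np.array([onz(b,u,v,z)[:2] for u,v in q])
    e=Q[1]-Q[0],Q[2]-Q[1]; l=max(e,key=np.linalg.norm); l=l*np.sign(l[1])
    print(n,Q.mean(0).round(4),[np.linalg.norm(x).round(4) for x in e],np.degrees(np.arctan2(-l[0],l[1])).round(2))
# stack foot by grey
g=((hsv[...,1]<40)&(hsv[...,2]<135)).astype(np.uint8)
k=np.zeros_like(g);k[235:298,370:458]=g[235:298,370:458]
c=max(cv2.findContours(k,0,1)[0],key=cv2.contourArea);q=cv2.boxPoints(cv2.minAreaRect(c)); Q=np.array([onz(b,u,v,.012)[:2] for u,v in q])
e=Q[1]-Q[0],Q[2]-Q[1]; l=max(e,key=np.linalg.norm); l=l*np.sign(l[1])
print('foot',Q.mean(0).round(4),[np.linalg.norm(x).round(4) for x in e],np.degrees(np.arctan2(-l[0],l[1])).round(2))
E
```

```text
wrist [[0.5544, 0.2607], [0.5744, 0.266], [0.6019, 0.148], [0.5895, 0.1463]] 0.11971332157351815 0.12117179845470341 0.020675634233417905
[0.58005421 0.2052307 ] 17.020126871694945
[ 21  33 162] [ 19  12 170] [ 0  3 95]Traceback (most recent call last):
  File "<stdin>", line 13, in <module>
ValueError: max() iterable argument is empty
```

```bash
python3 - <<'E'
from h import *
import pickle
a,b=pickle.load(open('c.pkl','rb'))
hsv=cv2.cvtColor(cv2.GaussianBlur(b['pixels'],(3,3),0),cv2.COLOR_RGB2HSV)
print(hsv[222,225:250:4].tolist(),hsv[205,300],hsv[265,395],hsv[222,215])
m=((hsv[...,1]>23)&(hsv[...,2]>135)&(hsv[...,0]<35)).astype(np.uint8)
def rep(n,k,z):
    c=max(cv2.findContours(k,0,1)[0],key=cv2.contourArea)
    q=cv2.boxPoints(cv2.minAreaRect(c)); Q=np.array([onz(b,u,v,z)[:2] for u,v in q])
    e=Q[1]-Q[0],Q[2]-Q[1]; l=max(e,key=np.linalg.norm); l=l*np.sign(l[1])
    print(n,Q.mean(0).round(4),[np.linalg.norm(x).round(4) for x in e],np.degrees(np.arctan2(-l[0],l[1])).round(2))
for n,(x0,x1,y0,y1),z in[('far',(200,272,200,240),.06),('near',(210,285,240,280),.06),('stack',(370,460,235,300),.034)]:
    k=np.zeros_like(m);k[y0:y1,x0:x1]=m[y0:y1,x0:x1]
    rep(n,cv2.morphologyEx(k,cv2.MORPH_OPEN,np.ones((3,3))),z)
g=((hsv[...,2]<135)).astype(np.uint8)
k=np.zeros_like(g);k[235:298,370:458]=g[235:298,370:458]
rep('foot',k,.012)
im=np.zeros((300,800,3),np.uint8); mm=cv2.cvtColor(m*255,cv2.COLOR_GRAY2BGR)
im[:,:400]=cv2.resize(mm[200:290,195:315],(400,300),interpolation=0);im[:,400:]=cv2.resize(mm[230:305,365:465],(400,300),interpolation=0);cv2.imwrite('pics/m.png',im)
E
```

```text
[[21, 28, 157], [21, 31, 162], [21, 30, 164], [21, 31, 165], [21, 30, 168], [22, 30, 155], [21, 30, 120]] [ 23  12 169] [ 23  10 107] [ 22  29 157]
far [0.5831 0.2072] [np.float64(0.1175), np.float64(0.0211)] 17.44
near [0.5005 0.1757] [np.float64(0.1178), np.float64(0.0271)] 16.65
stack [ 0.4908 -0.133 ] [np.float64(0.0257), np.float64(0.0469)] -89.41
foot [ 0.5026 -0.1796] [np.float64(0.1626), np.float64(0.0914)] 13.93
```

View pics/m.png

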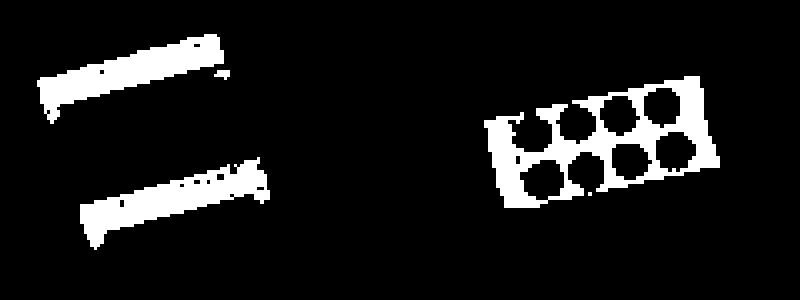

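```bash
python3 - <<'E'
from h import *
import pickle
a,b=pickle.load(open('c.pkl','rb'))
hsv=cv2.cvtColor(cv2.GaussianBlur(b['pixels'],(3,3),0),cv2.COLOR_RGB2HSV)
m=((hsv[...,1]>23)&(hsv[...,2]>135)&(hsv[...,0]<35)).astype(np.uint8)
def line(pts,z):
    W=np.array([onz(b,u,v,z)[:2] for u,v in pts],np.float32)
    vx,vy,x,y=cv2.fitLine(W,cv2.DIST_HUBER,0,.01,.01).ravel()
    if vy<0: vx,vy=-vx,-vy
    return np.array([x,y]),np.degrees(np.arctan2(-vx,vy))
for n,(x0,x1,y0,y1),z in[('far',(214,252,200,240),.06),('near',(226,264,240,280),.06),('stack',(394,446,240,296),.034)]:
    U=[];L=[]
    for u in range(x0,x1):
        r=np.flatnonzero(m[y0:y1,u])+y0
        if len(r): U.append((u,r[0]-.5)); L.append((u,r[-1]+.5))
    pu,au=line(U,z);pl,al=line(L,z); nn=np.array([np.cos(np.radians(au)),np.sin(np.radians(au))])
    print(n,pu.round(4),au.round(2),pl.round(4),al.round(2),'width',((pu-pl)@nn).round(4),'mid',((pu+pl)/2).round(4))
k=np.zeros_like(m);k[235:300,370:460]=m[235:300,370:460]
q=cv2.boxPoints(cv2.minAreaRect(cv2.findNonZero(k)))
Q=np.array([onz(b,u,v,.034)[:2] for u,v in q]);e=Q[1]-Q[0],Q[2]-Q[1]
print(Q.mean(0),[(np.linalg.norm(x).round(4),np.degrees(np.arctan2(x[1],x[0])).round(2)) for x in e])
E
```

```text
far [0.5894 0.2209] 16.96 [0.5716 0.2107] 16.61 width 0.02 mid [0.5805 0.2158]
near [0.513  0.1812] 16.99 [0.4928 0.1774] 16.61 width 0.0204 mid [0.5029 0.1793]
stack [ 0.5294 -0.187 ] 13.42 [ 0.4804 -0.1958] 13.84 width 0.0497 mid [ 0.5049 -0.1914]
[ 0.50208184 -0.1797747 ] [(np.float64(0.1189), np.float64(-75.84)), (np.float64(0.0504), np.float64(-167.36))]
```

Request:
{"fn": "carry_out", "kwargs": {
  "motion": "0 0 0 0.08 0 0 0.6;0 0 0 0.08 0 0 0.6;0 0 0 0.08 0 0 0.6;0 0 0 0 0 -0.041 0.6;0 0 0 0 0 0 0.6"
}}

```text
time: 3.82
tool_pos: [0.3987, 0.2221, 0.2095]
ee_rot: [-3.141, -0.0, 1.86]
wrist_force: [0.9, -0.7, -0.4]
width: 0.0565
finger_force: 0.0
```

```bash
python3 -c "
from h import *
to([.583,.2065,.15],tool(106.8))"
```

```text
shift [-0.3373  0.8612  0.2968] turn [-0.0004 -0.0001 -0.0021] rows>= 3.108235369092862 0.023989657217210004
```

Request:
{"fn": "carry_out", "kwargs": {
  "motion": "-0.084 0.215 0.074 0 0 0 0.6;-0.084 0.215 0.074 0 0 0 0.6;-0.084 0.215 0.074 0 0 0 0.6;-0.084 0.215 0.074 0 0 0 0.6;0 0 0 0 0 0 0.6;0 0 0 0 0 0 0.6"
}}

```text
time: 4.58
tool_pos: [0.5803, 0.2075, 0.1508]
ee_rot: [3.141, -0.0, 1.862]
wrist_force: [-0.9, 0.4, 1.0]
width: 0.0566
finger_force: 0.0
```

```bash
python3 - <<'E'
from h import *
import pickle
w=snap('wrist','w2.png'); pickle.dump(w,open('w2.pkl','wb'))
to([.583,.2065,.038],tool(106.8))
for y in(-.06,.06):
  for x in(-.011,.011):
    c,s=np.cos(np.radians(16.8)),np.sin(np.radians(16.8)); print(proj(w,[.583+c*x-s*y,.2065+s*x+c*y,.06]).round(1))
E
```

```text
shift [-0.0103  0.0111  0.5674] turn [ 0.0009 -0.0001 -0.0007] rows>= 1.8164694567205604 0.012683519444933004
[304.9 326.9]
[333.  326.8]
[303.5 170.9]
[335.1 170.8]
```

View pics/w2.png

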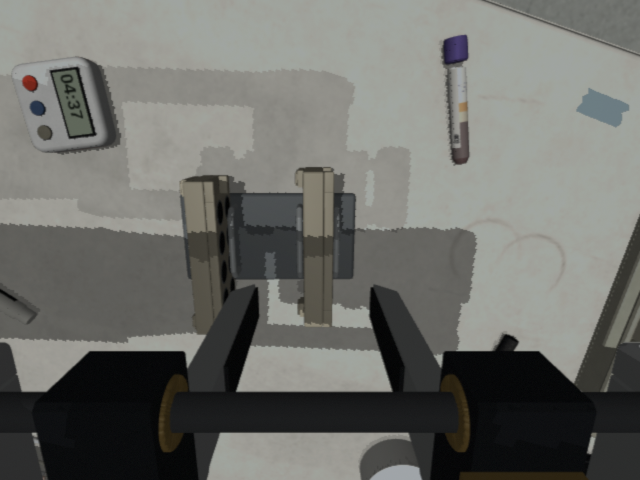

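Request:
{"fn": "carry_out", "kwargs": {
  "motion": "-0.01 0.011 0.1 0 0 0 0.6;0 0 0.15 0 0 0 0.55;0 0 0.15 0 0 0 0.55;0 0 0.1 0 0 0 0.55;0 0 0.065 0 0 0 0.55;0 0 0 0 0 0 0.55;0 0 0 0 0 0 0.1;0 0 0 0 0 0 0.1;0 0 0 0 0 0 0.1;0 0 0 0 0 0 0.1;0 0 0 0 0 0 0.1"
}}

```text
time: 6.0
tool_pos: [0.5833, 0.2064, 0.0376]
ee_rot: [3.14, 0.0, 1.863]
wrist_force: [0.3, -0.5, 2.7]
width: 0.0216
finger_force: 30.0
```

Request:
{"fn": "carry_out", "kwargs": {
  "motion": "0 0 -0.1 0 0 0 0.1;0 0 -0.25 0 0 0 0.1;0 0 -0.25 0 0 0 0.1;0 0 -0.05 0 0 0 0.1;-0.1 -0.08 0 0 0 0 0.1;-0.2 -0.16 0 0 0 0 0.1;-0.2 -0.17 0 0 0 0 0.1;-0.2 -0.17 0 0 0 0 0.1;-0.118 -0.1 0 0 0 0 0.1;0 0 0 0 0 0 0.1"
}}

```text
time: 7.25
tool_pos: [0.4981, 0.009, 0.1659]
ee_rot: [-3.139, -0.001, 1.86]
wrist_force: [-0.4, 0.5, -1.6]
width: 0.0218
finger_force: 29.9
```

Request:
{"fn": "carry_out", "kwargs": {
  "motion": "0 0 0 -0.08 0 0 0.1;0 0 0 -0.08 0 0 0.1;0 0 0 -0.08 0 0 0.1;0 0 0 -0.093 0 0 0.1;0 0 0 0 0 0 0.1;0 0 0 0 0 0 0.1"
}}

```text
time: 8.0
tool_pos: [0.501, 0.0105, 0.1689]
ee_rot: [2.451, 0.001, 1.864]
wrist_force: [-0.0, 0.6, -0.2]
width: 0.0219
finger_force: 29.9
```

```bash
python3 -c "
from h import *
P,Q,o=cur();print(P,np.degrees(o['ee_rot']),o['joint_positions'],o['wrist_force'],o['width'])
to([.50,.01,.045],tool(106.8,-40))
to([.50,.01,.03],tool(106.8,-40))
i=snap('scene')['pixels'][150:420,200:460,::-1]
cv2.imwrite('pics/s2.png',cv2.resize(i,(578,600),interpolation=cv2.INTER_CUBIC))"
```

```text
[0.50102876 0.01053433 0.1688837 ] [1.40425745e+02 6.46697641e-02 1.06772435e+02] [-0.37976221 -0.49033656  2.07885948  0.47954737  1.03271123 -0.8114929 ] [-0.02303525  0.59709013 -0.23539085] 0.021910239143426533
shift [-4.000e-04 -3.990e-01  4.738e-01] turn [-0.0035  0.0006  0.0002] rows>= 1.982226048852164 0.040329499394975016
shift [-3.000e-04 -4.468e-01  5.316e-01] turn [-0.0035  0.0006  0.0002] rows>= 2.2222166766716835 0.040329499394975016
```

View pics/s2.png

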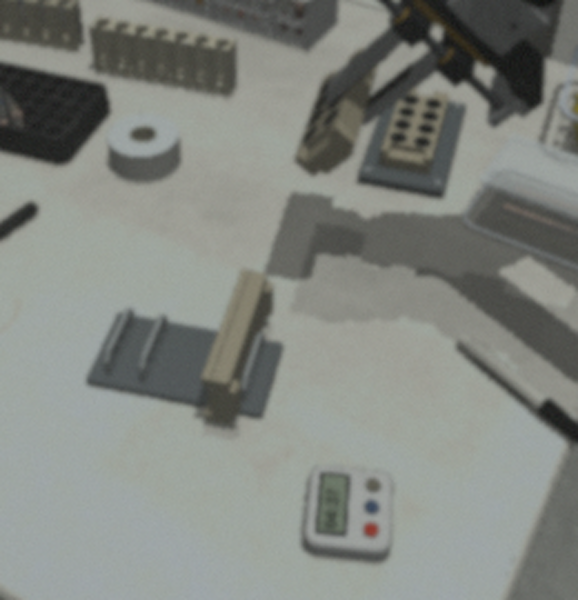

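Request:
{"fn": "carry_out", "kwargs": {
  "motion": "0 -0.115 0.137 0 0 0 0.1;0 -0.115 0.137 0 0 0 0.1;0 -0.115 0.137 0 0 0 0.1;0 -0.06 0.071 0 0 0 0.1;0 -0.029 0.034 0 0 0 0.1;0 0 0 0 0 0 0.1;0 -0.0032 0.0038 0 0 0 0.1;0 -0.0032 0.0038 0 0 0 0.1;0 -0.0032 0.0038 0 0 0 0.1;0 0 0 0 0 0 0.1"
}}

```text
time: 9.3
tool_pos: [0.4989, 0.0099, 0.0296]
ee_rot: [2.45, 0.001, 1.863]
wrist_force: [-0.3, 0.7, -0.2]
width: 0.0217
finger_force: 29.9
```

Request:
{"fn": "carry_out", "kwargs": {
  "motion": "0 -0.0032 0.0038 0 0 0 0.1;0 0 0 0 0 0 0.1"
}}

```text
time: 9.55
tool_pos: [0.4994, 0.0099, 0.0295]
ee_rot: [2.449, 0.001, 1.863]
wrist_force: [-1.9, 0.2, 4.3]
width: 0.0219
finger_force: 30.0
```

Request:
{"fn": "carry_out", "kwargs": {
  "motion": "0 -0.0032 0.0038 0 0 0 0.1;0 0 0 0 0 0 0.1"
}}

```text
time: 9.8
tool_pos: [0.5, 0.0099, 0.0294]
ee_rot: [2.448, 0.001, 1.863]
wrist_force: [-5.3, 1.3, 8.8]
width: 0.0221
finger_force: 30.0
```

Request:
{"fn": "carry_out", "kwargs": {
  "motion": "0 0 0 0 0 0 0.36;0 0 0 0 0 0 0.36;0 0 -0.03 0 0 0 0.36;0 0 -0.04 0 0 0 0.36;0 0 -0.04 0 0 0 0.36;0 0 -0.05 0 0 0 0.36;0 0 -0.1 0 0 0 0.4;0 0 -0.2 0 0 0 0.6;0 0 -0.2 0 0 0 0.8;0 0 -0.2 0 0 0 0.8;0 0 0 0 0 0 0.8"
}}

```text
time: 11.18
tool_pos: [0.4001, -0.0264, 0.1614]
ee_rot: [2.453, 0.0, 1.862]
wrist_force: [1.6, -0.1, -0.6]
width: 0.0734
finger_force: 0.0
```

```bash
python3 - <<'E'
from h import *
P,Q,o=cur();print(P,o['wrist_force'],o['time'])
import pickle
b=snap('top');w=snap('wrist');pickle.dump((b,w),open('c3.pkl','wb'))
im=np.zeros((600,800,3),np.uint8)
im[:360,:480]=cv2.resize(b['pixels'][200:305,300:440,::-1],(480,360),interpolation=cv2.INTER_CUBIC)
im[360:,:320]=cv2.resize(w['pixels'][...,::-1],(320,240))
cv2.imwrite('pics/d.png',im)
E
```

```text
[ 0.40013345 -0.02635043  0.161357  ] [ 1.55864112 -0.12281763 -0.58257379] 11.175
```

View pics/d.png

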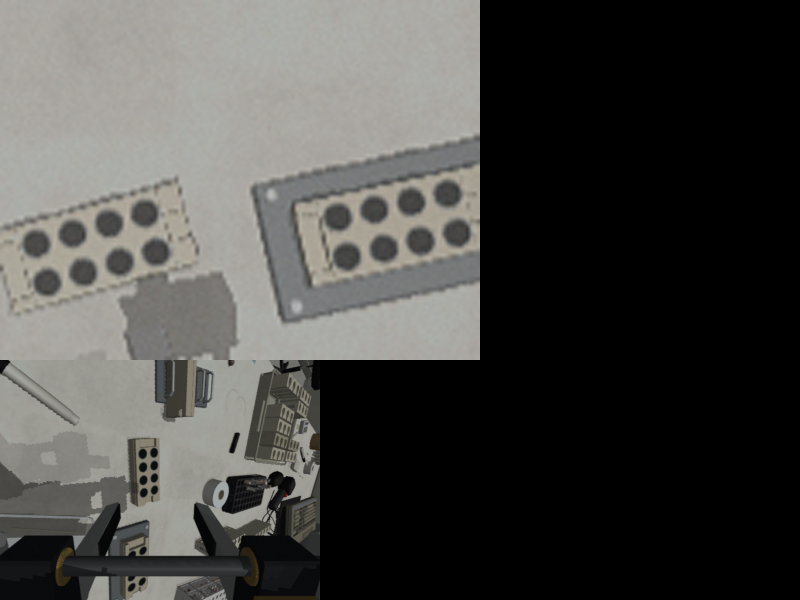

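Request:
{"fn": "carry_out", "kwargs": {
  "motion": "0 0 0 0.08 0 0 0.8;0 0 0 0.08 0 0 0.8;0 0 0 0.08 0 0 0.8;0 0 0 0.093 0 0 0.8;0 0 0 0 0 0 0.8"
}}

```text
time: 11.9
tool_pos: [0.4006, -0.022, 0.1564]
ee_rot: [-3.134, -0.006, 1.872]
wrist_force: [-0.4, -0.4, 0.4]
width: 0.0753
finger_force: 0.0
```

```bash
python3 - <<'E'
from h import *
import pickle
b,w=pickle.load(open('c3.pkl','rb'))
hsv=cv2.cvtColor(cv2.GaussianBlur(b['pixels'],(3,3),0),cv2.COLOR_RGB2HSV)
m=((hsv[...,1]>23)&(hsv[...,2]>135)&(hsv[...,0]<35)).astype(np.uint8)
for n,(x0,x1,y0,y1),z in[('tier',(285,362,235,296),.028),('stack',(370,460,235,300),.034)]:
    k=np.zeros_like(m);k[y0:y1,x0:x1]=m[y0:y1,x0:x1]
    q=cv2.boxPoints(cv2.minAreaRect(cv2.findNonZero(cv2.morphologyEx(k,cv2.MORPH_OPEN,np.ones((2,2))))))
    Q=np.array([onz(b,u,v,z)[:2] for u,v in q]);e=Q[1]-Q[0],Q[2]-Q[1]
    print(n,Q.mean(0).round(4),[(np.linalg.norm(x).round(4),np.degrees(np.arctan2(x[1],x[0])).round(2)) for x in e])
to([.487,.005,.17],tool(106.8))
E
```

```text
tier [0.4819 0.0039] [(np.float64(0.1172), np.float64(-73.39)), (np.float64(0.05), np.float64(-163.91))]
stack [ 0.4998 -0.182 ] [(np.float64(0.1191), np.float64(-76.28)), (np.float64(0.0503), np.float64(-167.81))]
shift [ 0.0014  0.4519 -0.0714] turn [-0.0038 -0.0028  0.0036] rows>= 1.4640360194874498 0.06735407277594199
```

Request:
{"fn": "carry_out", "kwargs": {
  "motion": "0 0.14 -0.023 -0.002 0 0.002 0.8;0 0.15 -0.023 0 0 0 0.8;0 0.14 -0.023 0 0 0 0.8;0 0 0 0 0 0 0.8;0 0 0 0 0 0 0.8"
}}

```text
time: 12.52
tool_pos: [0.4803, 0.0005, 0.1729]
ee_rot: [3.14, -0.003, 1.861]
wrist_force: [0.2, 0.1, 0.4]
width: 0.0748
finger_force: 0.0
```

```bash
cat >> h.py <<'E'
def rect(w,z,c0,yaw,f=None,half=(.026,.06)):
    """block top face at height z near c0: sub-pixel edges sought along normals to each side, rays cast onto z, lines fitted"""
    g=cv2.GaussianBlur(w['pixels'],(3,3),0).astype(np.float32)
    lab=cv2.cvtColor(g/255,cv2.COLOR_RGB2LAB); c0=np.array(c0)
    for it in range(2):
        a=np.radians(yaw); ex=np.array([np.cos(a),np.sin(a)]);ey=np.array([-ex[1],ex[0]])
        off={};ang=[]
        for nm,n,t,h,L in[('+x',ex,ey,half[0],.035),('-x',-ex,ey,half[0],.035),('+y',ey,ex,half[1],.02),('-y',-ey,ex,half[1],.02)]:
            pts=[]
            for s in np.linspace(-L,L,31):
                d=np.arange(-.006,.006,.0002); X=[np.append(c0+t*s+n*(h+q),z) for q in d]
                uv=np.array([proj(w,x) for x in X],np.float32)
                col=cv2.remap(lab,uv[None,:,0],uv[None,:,1],cv2.INTER_LINEAR)[0]
                gr=np.linalg.norm(np.gradient(cv2.GaussianBlur(col,(1,9),0),axis=0),axis=1); k=gr[4:-4].argmax()+4
                pts.append((s,h+d[k],gr[k]))
            p=np.array(pts); med=np.median(p[:,1]); o=p[abs(p[:,1]-med)<.0015]
            k=np.polyfit(o[:,0],o[:,1],1); off[nm]=(k[1],len(o)); 
            if 'x' in nm: ang.append(np.degrees(np.arctan(-k[0]))*(1 if nm=='+x' else -1))
        c0=c0+ex*(off['+x'][0]-off['-x'][0])/2+ey*(off['+y'][0]-off['-y'][0])/2
        yaw+=np.mean(ang)
    print('c',c0.round(4),'yaw',round(yaw,2),'ang',np.round(ang,2),{k:(round(v[0]*1e3,2),v[1]) for k,v in off.items()})
    return c0,yaw
E
python3 - <<'E'
from h import *
import pickle
w=snap('wrist','w4.png');pickle.dump(w,open('w4.pkl','wb'))
rect(w,.028,[.482,.004],16.8)
to([.487,.005,.17],tool(106.8))
b=pickle.load(open('c3.pkl','rb'))[0]
rect(b,.028,[.482,.004],16.8); rect(b,.034,[.501,-.181],13.6)
for p in ([.501,-.181,.034],[.482,.004,.028]): print(proj(w,p))
E
```

```text
c [0.4779 0.0041] yaw 10.68 ang [  0.11 -12.09] {'+x': (np.float64(20.86), 16), '-x': (np.float64(29.3), 3), '+y': (np.float64(60.32), 31), '-y': (np.float64(60.56), 13)}
shift [0.0127 0.0382 0.0145] turn [ 0.0006 -0.0015 -0.0013] rows>= 0.13699220130287365 0.023276965769479522
c [0.4806 0.0065] yaw 16.63 ang [-0.04  0.25] {'+x': (np.float64(22.63), 15), '-x': (np.float64(22.31), 16), '+y': (np.float64(61.41), 22), '-y': (np.float64(60.97), 21)}
c [ 0.4996 -0.1805] yaw 13.91 ang [ 0.43 -0.25] {'+x': (np.float64(23.0), 11), '-x': (np.float64(23.06), 30), '+y': (np.float64(59.57), 30), '-y': (np.float64(59.4), 28)}
[282.54466729 412.67348928]
[318.43812315 230.91919546]
```

View pics/w4.png

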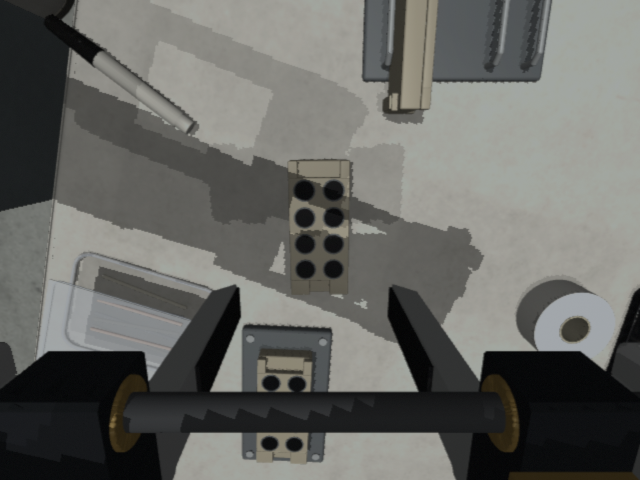

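```bash
cat >> h.py <<'E'
def wells(s,roi,z,thr=95,amin=15,amax=700):
    """centre, yaw (deg) of the 2x4 well pattern, from dark blobs cast onto z"""
    x0,x1,y0,y1=roi; k=cv2.resize(cv2.cvtColor(s['pixels'],cv2.COLOR_RGB2GRAY)[y0:y1,x0:x1],None,fx=4,fy=4,interpolation=cv2.INTER_CUBIC)
    n,_,st,ce=cv2.connectedComponentsWithStats((k<thr).astype(np.uint8))
    ok=[i for i in range(1,n) if amin*16<st[i,4]<amax*16 and .6<st[i,2]/st[i,3]<1.6 and st[i,4]>.6*st[i,2]*st[i,3]]
    X=np.array([onz(s,x0+(ce[i,0]+.5)/4-.5,y0+(ce[i,1]+.5)/4-.5,z)[:2] for i in ok],np.float32)
    print(len(ok),[int(st[i,4]/16) for i in ok],end=' ')
    if len(ok)<4: return
    c=X.mean(0); v=np.linalg.svd(X-c)[2][0]; v=v*np.sign(v[1])
    print('c',c.round(4),'yaw',np.degrees(np.arctan2(-v[0],v[1])).round(2),'spread',(np.ptp((X-c)@v)).round(4)); return c
E
python3 - <<'E'
from h import *
import pickle
w=pickle.load(open('w4.pkl','rb')); b=pickle.load(open('c3.pkl','rb'))[0]
for t in(70,85,100):
  wells(w,(285,356,155,297),.028,t if t<100 else 50,100,900)
  wells(b,(297,362,245,295),.028,t); wells(b,(384,445,245,285),.034,t)
b=pickle.load(open('c.pkl','rb'))[1]; wells(b,(384,445,245,285),.034,85)
E
```

```text
5 [300, 402, 318, 318, 322] c [ 0.4848 -0.0118] yaw 38.03 spread 0.0528
0 [] 0 [] 3 [328, 481, 367] 8 [36, 36, 36, 35, 37, 36, 36, 36] c [0.4831 0.0061] yaw 17.21 spread 0.0707
8 [37, 39, 38, 38, 39, 39, 38, 39] c [ 0.5022 -0.1809] yaw 13.63 spread 0.0707
8 [345, 316, 297, 267, 288, 272, 267, 269] c [0.4822 0.0044] yaw 17.37 spread 0.0709
8 [42, 42, 42, 42, 42, 42, 42, 42] c [0.4831 0.0062] yaw 17.18 spread 0.0706
8 [43, 44, 44, 44, 44, 45, 44, 45] c [ 0.5023 -0.1809] yaw 13.61 spread 0.0706
8 [38, 38, 38, 38, 39, 39, 38, 39] c [ 0.5022 -0.181 ] yaw 13.65 spread 0.0707
```

```bash
python3 -c "
from h import *
to([.483,.0055,.007],tool(107.2))"
```

```text
shift [0.0183 0.0187 0.8295] turn [ 0.0006 -0.0015 -0.0047] rows>= 2.6556350894009326 0.055185840061761936
```

Request:
{"fn": "carry_out", "kwargs": {
  "motion": "0.018 0.019 0.2 0 -0.0015 -0.0047 0.8;0 0 0.25 0 0 0 0.8;0 0 0.2 0 0 0 0.8;0 0 0.12 0 0 0 0.8;0 0 0.06 0 0 0 0.8;0 0 0 0 0 0 0.8;0 0 0 0 0 0 0.45;0 0 0 0 0 0 0.45;0 0 0 0 0 0 0.45;0 0 0 0 0 0 0.45;0 0 0 0 0 0 0.45"
}}

```text
time: 13.95
tool_pos: [0.4853, 0.0051, 0.0079]
ee_rot: [3.139, 0.001, 1.871]
wrist_force: [-1.6, 0.2, 5.8]
width: 0.0518
finger_force: 30.0
```

```bash
python3 -c "
from h import *
P,Q,o=cur();print(P,np.degrees(o['ee_rot']),o['wrist_force'],o['width'],o['finger_force'],o['time'])"
```

```text
[0.48529079 0.00506937 0.0078976 ] [1.79866626e+02 4.96179019e-02 1.07228107e+02] [-1.57913537  0.15682946  5.764911  ] 0.051772977438870355 29.99663382768631 13.95
```

Request:
{"fn": "carry_out", "kwargs": {
  "motion": "0 0 0 0 0 0 0.8;0 0 0 0 0 0 0.8;0 0 0 0 0 0 0.8;0 0 -0.1 0 0 0 0.8;0 0 -0.25 0 0 0 0.8;0 0 -0.25 0 0 0 0.8;0 0 -0.23 0 0 0 0.8;0 0 0 0 0 0 0.8;0 0 0 0 0 0 0.8;0 0 0 0 0 0 0.8"
}}

```text
time: 15.2
tool_pos: [0.4833, 0.0053, 0.1706]
ee_rot: [-3.139, -0.002, 1.871]
wrist_force: [0.1, -0.2, -0.7]
width: 0.0754
finger_force: 0.0
```

```bash
python3 - <<'E'
from h import *
P,Q,o=cur();print(P,np.degrees(o['ee_rot']),o['time'])
w=snap('wrist')
for t in(45,50,55): c=wells(w,(280,360,150,300),.028,t,100,900); print((Q.inv().apply([*(c-P[:2]),0])*1e3).round(2))
to([.50,-.181,.17],tool(103.63))
E
```

```text
[0.48328058 0.00529796 0.17059522] [-1.79838342e+02 -9.20036104e-02  1.07219837e+02] 15.2
8 [322, 317, 264, 265, 269, 270, 260, 261] c [0.4836 0.0049] yaw 17.48 spread 0.071
[-0.49  0.15 -0.  ]
8 [337, 331, 274, 275, 281, 280, 272, 271] c [0.4836 0.0049] yaw 17.5 spread 0.0711
[-0.48  0.15 -0.  ]
8 [354, 347, 284, 284, 293, 292, 285, 283] c [0.4836 0.0049] yaw 17.54 spread 0.0712
[-0.48  0.14 -0.  ]
shift [-0.9143 -0.1963  0.0028] turn [-0.0013 -0.0007  0.0299] rows>= 2.9924798628874427 0.3357674549216358
```

Request:
{"fn": "carry_out", "kwargs": {
  "motion": "-0.23 -0.05 0 0 0 0.01 0.8;-0.23 -0.05 0 0 0 0.01 0.8;-0.23 -0.05 0 0 0 0.01 0.8;-0.224 -0.047 0 0 0 0 0.8;0 0 0 0 0 0 0.8;0 0 0 0 0 0 0.8;0 0 0 0 0 0 0.8"
}}

```text
time: 16.12
tool_pos: [0.4951, -0.1802, 0.1725]
ee_rot: [3.141, -0.001, 1.81]
wrist_force: [0.5, 0.8, 0.4]
width: 0.0754
finger_force: 0.0
```

```bash
python3 - <<'E'
from h import *
P,Q,o=cur();print(P,np.degrees(o['ee_rot']),o['time'])
w=snap('wrist','w5.png'); b=snap('top')
for t in(45,50,60): 
  c=wells(w,(270,370,140,310),.034,t,100,900)
  if c is not None: print((Q.inv().apply([*(c-P[:2]),0])*1e3).round(2))
wells(b,(297,362,245,295),.028,85)
print(proj(w,[.502,-.181,.034]))
E
```

```text
[ 0.49507903 -0.1801602   0.17253621] [ 1.79956821e+02 -4.48192183e-02  1.03714196e+02] 16.125
8 [292, 273, 280, 272, 278, 277, 268, 266] c [ 0.5013 -0.1826] yaw 13.99 spread 0.0708
[-3.87  5.49  0.  ]
8 [304, 282, 291, 282, 290, 290, 280, 279] c [ 0.5013 -0.1826] yaw 14.03 spread 0.0709
[-3.86  5.47  0.  ]
8 [328, 299, 314, 303, 316, 317, 306, 306] c [ 0.5013 -0.1826] yaw 14.12 spread 0.071
[-3.86  5.45  0.  ]
4 [26, 30, 24, 20] c [ 0.4836 -0.0123] yaw 37.75 spread 0.0522
[323.18776917 238.2176534 ]
```

View pics/w5.png

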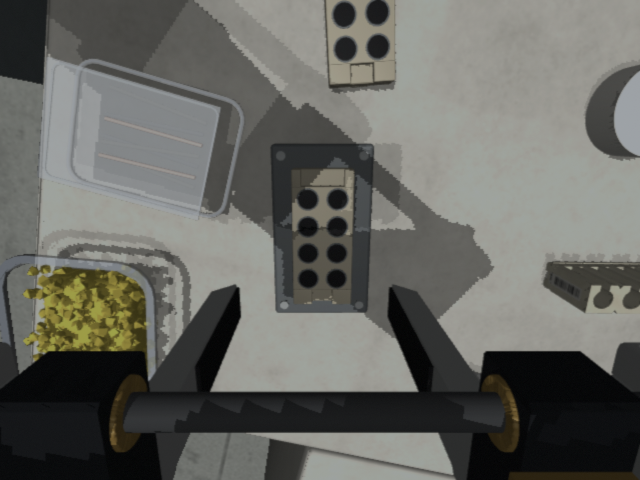

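```bash
python3 -c "
from h import *
to([.484,.005,.17],tool(107.22));to([.484,.005,.007],tool(107.22))"
```

```text
shift [0.9132 0.1653 0.0148] turn [ 0.0006 -0.0001 -0.0291] rows>= 2.9702009124133513 0.3267001486034455
shift [0.9131 0.1644 0.8298] turn [ 0.0006 -0.0001 -0.0291] rows>= 3.9830077375933706 0.3267001486034455
```

Request:
{"fn": "carry_out", "kwargs": {
  "motion": "0.23 0.042 0 0 0 0 0.8;0.23 0.041 0 0 0 0 0.8;0.23 0.041 0 0 0 0 0.8;0.223 0.041 0 0 0 -0.029 0.8;0 0 0.1 0 0 0 0.8;0 0 0.2 0 0 0 0.8;0 0 0.25 0 0 0 0.8;0 0 0.17 0 0 0 0.8;0 0 0.08 0 0 0 0.8;0 0 0.028 0 0 0 0.8;0 0 0 0 0 0 0.8;0 0 0 0 0 0 0.8"
}}

```text
time: 17.73
tool_pos: [0.4857, 0.0037, 0.0089]
ee_rot: [3.138, 0.001, 1.869]
wrist_force: [-0.2, 1.0, 1.2]
width: 0.0753
finger_force: 0.0
```

Request:
{"fn": "carry_out", "kwargs": {
  "motion": "0 0 0 0 0 0 0.45;0 0 0 0 0 0 0.45;0 0 0 0 0 0 0.45;0 0 0 0 0 0 0.45;0 0 0 0 0 0 0.45;0 0 0 0 0 0 0.45"
}}

```text
time: 18.48
tool_pos: [0.4847, 0.0038, 0.0077]
ee_rot: [3.14, 0.0, 1.869]
wrist_force: [1.5, 0.5, 2.2]
width: 0.0517
finger_force: 30.0
```

Request:
{"fn": "carry_out", "kwargs": {
  "motion": "0 0 -0.05 0 0 0 0.45;0 0 -0.15 0 0 0 0.45;0 0 -0.25 0 0 0 0.45;0 0 -0.05 0 0 0 0.45;0 0 0 0 0 0 0.45;0 0 0 0 0 0 0.45"
}}

```text
time: 19.23
tool_pos: [0.4828, 0.0039, 0.1051]
ee_rot: [-3.139, -0.002, 1.869]
wrist_force: [-0.4, -0.0, -1.2]
width: 0.0517
finger_force: 30.0
```

```bash
python3 - <<'E'
from h import *
P,Q,o=cur();print(P,np.degrees(o['ee_rot']),o['wrist_force'],o['time'])
w=snap('wrist','w6.png')
c=wells(w,(250,390,140,392),P[2]+.020,50,100,2500)
if c is not None: print((Q.inv().apply([*(c-P[:2]),0])*1e3).round(2))
E
```

```text
[0.48278343 0.00391075 0.10508236] [-1.79841919e+02 -8.90456753e-02  1.07098096e+02] [-0.43300023 -0.04010547 -1.15779656] 19.225
8 [1168, 1244, 1168, 1100, 1060, 1077, 678, 684] c [0.4807 0.0051] yaw 17.25 spread 0.0698
[ 1.77 -1.59  0.01]
```

View pics/w6.png

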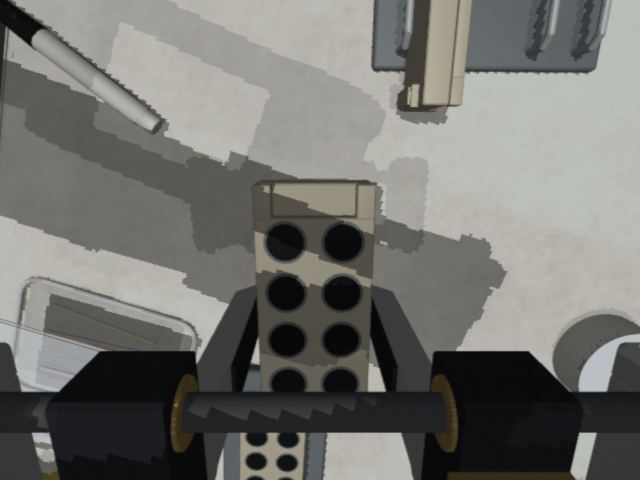

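```bash
python3 - <<'E'
from h import *
import h
P,Q,o=cur(); w=snap('wrist')
for z in(.019,.020):
  c=wells(w,(250,390,140,366),P[2]+z,50,100,2500)
  a=np.radians(17.1); ey=np.array([-np.sin(a),np.cos(a)])
  print((Q.inv().apply([*(c-P[:2]),0])*1e3).round(2), 'centre', (Q.inv().apply([*(c-.0118*ey-P[:2]),0])*1e3).round(2))
E
```

```text
6 [1168, 1241, 1169, 1099, 1078, 1059] c [0.4775 0.0157] yaw 17.42 spread 0.0477
[12.8  -1.61  0.03] centre [ 1.   -1.61  0.01]
6 [1168, 1241, 1169, 1099, 1078, 1059] c [0.4774 0.0161] yaw 17.42 spread 0.0474
[13.21 -1.61  0.03] centre [ 1.41 -1.61  0.01]
```

```bash
python3 -c "
from h import *
to([.5032,-.1835,.105],tool(103.7))"
```

```text
shift [-9.253e-01 -1.784e-01 -3.000e-04] turn [-0.0013 -0.0007  0.0283] rows>= 3.015637701998797 0.3178471833601797
```

Request:
{"fn": "carry_out", "kwargs": {
  "motion": "-0.1 -0.02 0 0 0 0 0.45;-0.2 -0.04 0 0 0 0 0.45;-0.25 -0.048 0 0 0 0 0.45;-0.225 -0.043 0 0 0 0 0.45;-0.15 -0.027 0 0 0 0.028 0.45;0 0 0.1 0 0 0 0.45;0 0 0.1 0 0 0 0.45;0 0 0 0 0 0 0.45;0 0 0 0 0 0 0.45"
}}

```text
time: 20.45
tool_pos: [0.5047, -0.1834, 0.0673]
ee_rot: [3.141, -0.0, 1.811]
wrist_force: [0.2, -0.0, -1.4]
width: 0.052
finger_force: 30.0
```

```bash
python3 -c "
from h import *
P,Q,o=cur();print(P,np.degrees(o['ee_rot']),o['wrist_force'])
to([.5032,-.1835,.046],tool(103.7))"
```

```text
[ 0.50472731 -0.1834137   0.0672793 ] [ 1.79953802e+02 -1.17608836e-02  1.03749491e+02] [ 0.22453825 -0.04361892 -1.43802769]
shift [ 0.0014 -0.0076  0.1064] turn [ 0.0004 -0.0001  0.0004] rows>= 0.34134741823213005 0.00642173830108792
```

Request:
{"fn": "carry_out", "kwargs": {
  "motion": "0.0014 -0.0076 0.05 0 0 0 0.45;0 0 0.035 0 0 0 0.45;0 0 0.02 0 0 0 0.45;0 0 0 0 0 0 0.45;0 0 0 0 0 0 0.45;0 0 0 0 0 0 0.45"
}}

```text
time: 21.2
tool_pos: [0.5035, -0.1837, 0.0466]
ee_rot: [3.14, 0.0, 1.811]
wrist_force: [0.5, 0.6, -1.0]
width: 0.0511
finger_force: 30.0
```

```bash
python3 - <<'E'
from h import *
P,Q,o=cur();print(P,np.degrees(o['ee_rot']),o['wrist_force'],o['time'])
to([.5032,-.1835,.0357],tool(103.7))
w=snap('wrist'); i=w['pixels'][130:400,230:410,::-1]
c=wells(w,(250,390,140,366),P[2]+.020,50,100,2500)
a=snap('scene')['pixels'][180:245,355:415,::-1]
im=np.zeros((600,800,3),np.uint8); im[:,:400]=cv2.resize(i,(400,600),interpolation=2); im[:433,400:]=cv2.resize(a,(400,433),interpolation=2)
cv2.imwrite('pics/w7.png',im)
E
```

```text
[ 0.50345092 -0.18370396  0.04664047] [1.79904498e+02 2.83662558e-02 1.03740747e+02] [ 0.547721    0.57288176 -1.0049439 ] 21.2
shift [ 0.0013 -0.0011  0.0547] turn [0.0008 0.0002 0.0003] rows>= 0.17512401137194356 0.010060335646563577
6 [1040, 1045, 1080, 1046, 986, 964] c [ 0.4986 -0.1714] yaw 13.88 spread 0.0471
```

Request:
{"fn": "carry_out", "kwargs": {
  "motion": "0.001 -0.001 0.01 0 0 0 0.45;0 0 0.01 0 0 0 0.45;0 0 0.005 0 0 0 0.45;0 0 0 0 0 0 0.45"
}}

```text
time: 21.8
tool_pos: [0.5028, -0.1834, 0.0411]
ee_rot: [3.141, -0.0, 1.811]
wrist_force: [0.3, 0.5, -0.4]
width: 0.0518
finger_force: 30.0
```

Request:
{"fn": "carry_out", "kwargs": {
  "motion": "0 0 0.005 0 0 0 0.45;0 0 0.005 0 0 0 0.45;0 0 0 0 0 0 0.45"
}}

```text
time: 22.18
tool_pos: [0.5028, -0.1834, 0.0392]
ee_rot: [3.141, -0.0, 1.811]
wrist_force: [0.2, -0.3, -1.3]
width: 0.0515
finger_force: 30.0
```

Request:
{"fn": "carry_out", "kwargs": {
  "motion": "0 0 0.005 0 0 0 0.45;0 0 0.005 0 0 0 0.45;0 0 0 0 0 0 0.45"
}}

```text
time: 22.55
tool_pos: [0.5028, -0.1834, 0.0371]
ee_rot: [3.141, -0.0, 1.811]
wrist_force: [0.3, -0.5, -0.7]
width: 0.0517
finger_force: 30.0
```

Request:
{"fn": "carry_out", "kwargs": {
  "motion": "0 0 0.005 0 0 0 0.45;0 0 0.004 0 0 0 0.45;0 0 0 0 0 0 0.45"
}}

```text
time: 22.92
tool_pos: [0.503, -0.1835, 0.0357]
ee_rot: [3.14, 0.0, 1.811]
wrist_force: [-0.2, 0.2, -0.3]
width: 0.0515
finger_force: 30.0
```

Request:
{"fn": "carry_out", "kwargs": {
  "motion": "0 0 0.004 0 0 0 0.45;0 0 0 0 0 0 0.45"
}}

```text
time: 23.18
tool_pos: [0.503, -0.1835, 0.0357]
ee_rot: [3.14, 0.0, 1.811]
wrist_force: [-2.1, 0.8, 5.3]
width: 0.052
finger_force: 30.0
```

Request:
{"fn": "carry_out", "kwargs": {
  "motion": "0 0 0.003 0 0 0 0.45;0 0 0 0 0 0 0.45"
}}

```text
time: 23.42
tool_pos: [0.503, -0.1835, 0.0356]
ee_rot: [3.14, 0.0, 1.811]
wrist_force: [-3.5, 2.3, 7.5]
width: 0.0519
finger_force: 30.0
```

Request:
{"fn": "carry_out", "kwargs": {
  "motion": "0 0 -0.005 0 0 0 0.45;0 0 0 0 0 0 0.65;0 0 0 0 0 0 0.7;0 0 0 0 0 0 0.7;0 0 -0.05 0 0 0 0.7;0 0 -0.15 0 0 0 0.7;0 0 -0.25 0 0 0 0.8;0 0 -0.23 0 0 0 0.8;0 0 0 0 0 0 0.8;0 0 0 0 0 0 0.8"
}}

```text
time: 24.68
tool_pos: [0.5026, -0.1833, 0.1708]
ee_rot: [3.141, -0.0, 1.811]
wrist_force: [-0.1, -0.2, -0.7]
width: 0.0752
finger_force: 0.0
```

```bash
python3 - <<'E'
from h import *
P,Q,o=cur();print(P,o['wrist_force'],o['time'])
w=snap('wrist')
print(proj(w,[.502,-.181,.056]))
wells(w,(260,375,130,330),.056,50,100,900)
E
```

```text
[ 0.50255475 -0.18334966  0.17077541] [-0.09366684 -0.21454129 -0.70788391] 24.675
[315.74454687 239.62041077]
8 [371, 341, 349, 335, 349, 337, 323, 322] c [ 0.501  -0.1826] yaw 14.11 spread 0.0711
```

```bash
python3 -c "
from bench import robot
print(robot.close_job())"
```

```text
the job is handed in; nothing more can be done
None
```

I laid the tier with one wide and one narrow lug flat, regrasped it and set it on the stack; it went home with under 8 N at the wrist and measured within 0.3 mm of the stack's centre. I gripped and released it once extra on the worktop to calibrate. The other tier still stood when last in view; I did not look at the timer or label roll again at the end. The job was handed in at about 25 s, but I viewed 12 pictures, over the limit of 10.

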